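# Third hand for fitting a drawer lock

### The arm

A 6-joint arm with a two-finger parallel gripper is mounted at the origin on the work surface. World frame = base frame: x ahead of the robot, y to its left, z up, the work surface at z = 0. Lengths are in m, angles in rad, forces in N, time in s.
With the tool pointing down it reaches from about 0.25 to 0.775 m from the base axis. Payload 8.9 kg.
Tool frame: the origin (TCP) lies on the front face of the gripper's body, between the roots of the fingers; the fingertips stand 73 mm ahead of it and the grasp point (between the pads) lies 54 mm ahead of it; z points along the fingers, y is the line along which they close (so a half turn about z gives the same grasp; the last joint's range is limited). The gripper opens to 85 mm and grips with 20 to 120 N. Pads are 22 mm wide; open, the fingers measure 114 mm over their backs; the gripper's body (76 mm by 85 mm) begins 54 mm behind the grasp point. The pads swing forward as they close: fully open they stand 13 mm farther back than shut.
Start: joints at [1.203, 0.291, -0.153, 1.127, 0, 1.431], TCP at [0.119, 0.511, 0.304] pointing down, gripper open.
Joint ranges: [-2.52, 2.52], [-0.91, 1.74], [-1.3, 1.37], [-1.96, 2.02], [-1.52, 1.47], [-3.14, 3.14]. Speed limits (rad/s): [2.22, 2.22, 2.79, 3.14, 3.14, 3.14].

### API

Orientations are given as a unit quaternion [x, y, z, w].
In Python, from station import env gives the robot as it stands. The module is installed in compiled form; this text tells all that it offers.
- The arm moves only by the shell command python3 -m creep 'ROWS' [OPENING] [FORCE]. ROWS is a JSON list that holds a single list of rows (three levels of brackets), with 1 to 8 rows, each of 4 numbers: dx, dy, dz in m, then a turn about the tool's z in rad; each row shifts and turns the commanded pose from where the row before left it, along the tool's axes as they then stand; what a row does not reach is not made up. A row lasts 1/12 s, in which the tool goes at most 0.0417 m and 0.125 rad, less where a joint would pass 70% of its speed; a pose out of reach is approached as far as the arm can. OPENING is the finger opening in m, set as the command begins (- or left out keeps the last). The fingers move at their own pace and stop on an object; FORCE is the grip in N (left out, the last holds). Time passes only in rows, so rows that do not move let the fingers close. It prints the time, the measured TCP pose, the force, the opening and the grip force at its end. Input that does not fit is refused with a message, and nothing moves.
- env.get_obs(): the state, without advancing time (a new reading comes with each control period).
- env.camera(name): name is "scene" or "top"; returns a dict with "color" (480x640x3 uint8, red, green, blue), "fx", "fy", "cx", "cy" (pixels), "dist" ([k1, k2, p1, p2, k3] as OpenCV has them; the pictures are not rectified), "R" (3x3) and "t" (3): a world point X has camera coordinates R X + t. Camera axes: x right, y down, z forward; pixel columns grow to the right and rows downward; lengths in m; the calibration is good to about 2 mm. A picture is of the moment at which its call begins. There is no depth.
- env.sign_off(): hands the job in; it is judged then, once.
The state is a dict: "clock": time; "joints": joint angles; "qvel": joint speeds; "effort": joint torques, N m; "position": TCP position; "ee_rot": TCP orientation; "wrist_force": force on the tool from outside, world axes, zero at the start; "moment": the same for the moment, N m; "width": finger opening in m; "grip_force": force on a finger pad.
Only numpy, scipy, OpenCV 4.12 (cv2) and the standard library are available. Lean on these libraries where they do the work, as an engineer would, in place of code of your own. Each camera call takes 0.05 s, during which the arm holds its last target. There are 200 camera calls.

### The job

Take the drawer lock out of the wooden tray and hold it with its flat back pressed squarely against the inner face of the drawer front clamped in the vise, upright, centred on the pencil line and with the lock's top plate flush with the board's top edge (only the bolt standing above it). Bring it up gently and press steadily with about 10 N (roughly one kilogram's push) for at least two seconds so the locksmith can drive the screws, and finish while still holding and pressing: do not let go. Leave the padlock, bowl, screwdriver and oil can alone.

Things in the scene. Friction and masses are not known exactly. Their poses are not given: they have to be found in the camera images.
- lock: Steel drawer lock standing in the tray: 50 mm wide (x), 30 deep (y), 60 tall (z), 0.22-0.36 kg. Origin: centre of underside. -y face: plain flat back, goes against the wood, at first faces the board within 55 degrees. +y face: dark riveted cover with keyhole, proud 2 mm. Top 3 mm is brass; a bolt stub 18 x 10 mm stands 10 mm above its middle (not in the 60). Pinch across the 50 mm from above.
- drawer_front: Wooden board 220 mm long (x), 20 thick, upright in a vise, rigid. Origin: on the bench under the middle of its inner face; +y points out of that face to the robot's left, where the tray is (face = plane y 0). Top edge 200 mm above bench. Vise jaw juts 25 mm from the face up to 77 mm high, its base 60 mm up to 22 mm high. Pencil line marks the middle of top edge and face; keyhole 30 mm below top.
- mount_point (a point): On the drawer front's inner face at the top edge, on the pencil line: the middle of the top back edge of the lock belongs here. Axes as the drawer front's.
- lock_back (a point): Point in the lock's flat back face, mid-width, 45 mm above its underside. Axes as the lock's.
- lock_top (a point): Middle of the lock's top back edge, 60 mm above its underside (bolt not counted). Axes as the lock's.
- tray: Dark wooden tray, 240 x 300 mm, fixed, walls 8 mm thick and 20 mm high; inner floor 8 mm above the bench. Origin at the centre of its underside.
- padlock: Bystander: brass padlock lying in the tray, 50 x 55 x 22 mm with a steel shackle; origin under the middle of its brass block, shackle along its +y.
- bowl: Bystander: small light-wood bowl in the tray, 72 mm across, 28 mm high; origin at the centre of its underside.
- screwdriver: Bystander: screwdriver with black handle lying on the bench.
- oil_can: Bystander: small can standing on the bench, 60 mm across, 100 mm high; origin at the centre of its underside.
Not all that is in view belongs to the job. What is shaped like the lock but white is not meant.

How it is judged:
On the way, in this order (a step that is already met when the one before it is completed fails the run):
1. the lock is lifted out of the tray in the fingers (height (world z) of lock above 0.06 m and contact force between the fingers and lock above 1 N), for 0.2 s.
2. the lock is pressed in its place at 5 to 16 N, steadily for two seconds (contact force between lock and drawer_front between 5 and 16 N and x of lock_top in the frame of mount_point between -0.006 and 0.006 m and z of lock_top in the frame of mount_point between -0.005 and 0.005 m and y of lock_back in the frame of mount_point between -0.004 and 0.004 m and angle between the y axis of lock and the y axis of drawer_front, either way round below 0.087 rad and angle between lock's own z axis and vertical below 0.087 rad and contact force between the fingers and lock above 1 N and linear speed of lock below 0.01 m/s), for 2 s.
At the end, for the whole second after the job is handed in: Lock held still in the fingers, pressed on the drawer front with 5 to 16 N for 2 s and at the end; its top back edge within 6 mm of the pencil line and 5 mm of the board's top in height, back within 4 mm of the face, parallel and upright within 5 degrees (all of step 2); the arm keeps its last pose, push and grip.
It fails at once if a bystander is disturbed (moved more than 30 mm) (distance of any of padlock, bowl, screwdriver, oil_can from where it was at the start of the episode above 0.03 m).
It fails at once if the lock is rammed into the drawer front (over 60 N) (contact force between lock and drawer_front above 60 N).
It also fails if it takes over 58 s, if anything falls off the work surface, if the arm or the gripper's body presses on something with over 40 N, if the wrist force passes 120 N, or if a joint passes its speed limit or range.

## Working session

There is one attempt and no reset: what is moved stays moved. The work goes in short steps, Python scripts to look and compute and a shell command to move; the robot and the scene stay as the last step left them, time stands still between calls to the robot, and variables do not carry over. Pictures are saved under pics/ and viewed, at most 10 in all, crops included, and the job is handed in when it is done.

```bash
mkdir -p pics; cat > h.py <<'E'
import numpy as np, cv2, pickle
def snap(env,name,tag):
    c=env.camera(name); pickle.dump(c,open(f'pics/{tag}.pkl','wb')); cv2.imwrite(f'pics/{tag}.png',c['color'][:,:,::-1]); return c
def load(tag): return pickle.load(open(f'pics/{tag}.pkl','rb'))
def K(c): return np.array([[c['fx'],0,c['cx']],[0,c['fy'],c['cy']],[0,0,1.]])
def ray(c,uv):
    p=cv2.undistortPoints(np.array([[uv]],float),K(c),np.array(c['dist'],float))[0,0]
    R=np.array(c['R']);t=np.array(c['t']); return -R.T@t, R.T@np.array([p[0],p[1],1])
def onz(c,uv,z):
    o,d=ray(c,uv); return o+d*(z-o[2])/d[2]
def proj(c,X):
    return cv2.projectPoints(np.array(X,float).reshape(-1,1,3),cv2.Rodrigues(np.array(c['R'],float))[0],np.array(c['t'],float),K(c),np.array(c['dist'],float))[0][:,0]
def tri(c1,p1,c2,p2):
    o1,d1=ray(c1,p1);o2,d2=ray(c2,p2)
    s=np.linalg.lstsq(np.c_[d1,-d2],o2-o1,rcond=None)[0]
    a=o1+d1*s[0];b=o2+d2*s[1]; return (a+b)/2,np.linalg.norm(a-b)
E
python3 - <<'E'
from h import *; from station import env
for n in('scene','top'):
    c=snap(env,n,n+'0'); R=np.array(c['R']);print(n,-R.T@c['t'],R[2],c['fx'])
o=env.get_obs(); print(o)
E
```

```text
scene [1.07614055 0.39654395 0.79893088] [-0.55312809 -0.40311857 -0.72907115] 539.870674020597
top [0.38914707 0.04600409 0.9782265 ] [ 0.19481412  0.00177779 -0.98083857] 470.06137947211516
{'clock': 0.1, 'joints': array([ 1.20269197e+00,  2.91206292e-01, -1.54019044e-01,  1.12671143e+00,
       -1.44747864e-05,  1.43147848e+00]), 'qvel': array([-6.00213957e-05, -2.57700047e-03,  2.19885230e-03, -1.08769161e-03,
       -1.79978103e-03, -3.32851675e-04]), 'effort': array([ 1.32386049e-03, -5.37976599e+01,  3.31919539e+01,  9.34075011e-03,
       -2.36480473e-04,  1.21138351e-05]), 'position': array([0.11896827, 0.51103626, 0.30341073]), 'ee_rot': array([ 1.14143911e-01,  9.93464062e-01, -5.53782721e-04, -1.36118428e-04]), 'wrist_force': array([1.09502195, 0.39550061, 0.34964231]), 'moment': array([-0.06390196,  0.01259505,  0.01758331]), 'grip_force': 0.0, 'width': 0.08540146491181588}
```

View pics/scene0.png

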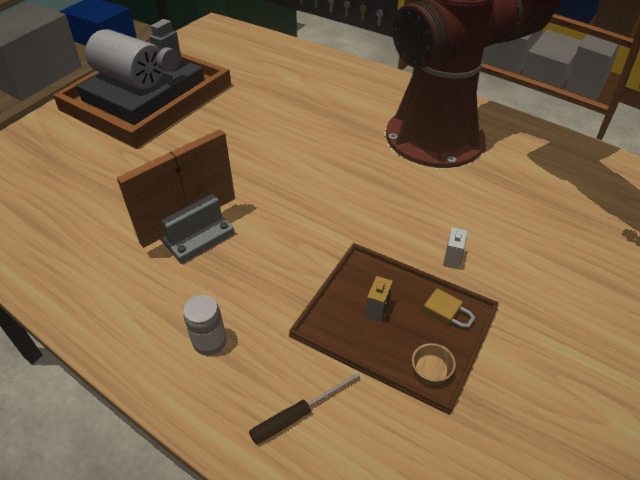

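View pics/top0.png

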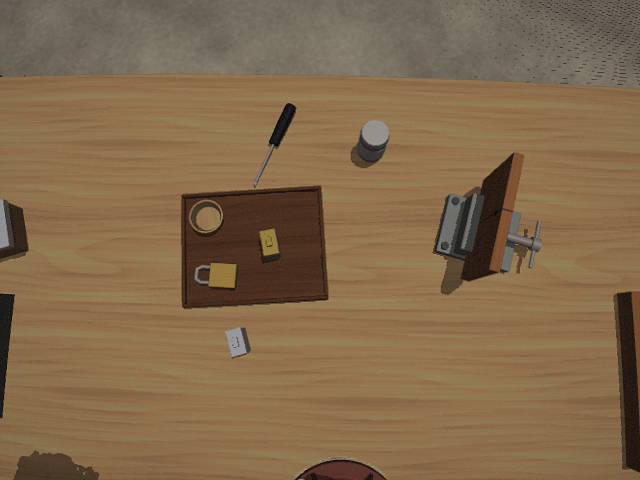

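Scene and top views. Lock candidates are:
- The brass-topped lock in the tray, at scene (380,295) / top (269,242).
- The white look-alike outside the tray, at scene (455,248) / top (237,342).
- The brass padlock, at scene (443,305) / top (222,276).

I choose the brass-topped standing block in the tray. The board is at scene (180,190) / top (495,215).

```bash
python3 - <<'E'
from h import *
s=cv2.imread('pics/scene0.png');t=cv2.imread('pics/top0.png')
def cr(i,x,y,w,h,W,H): return cv2.resize(i[y:y+h,x:x+w],(W,H),interpolation=cv2.INTER_CUBIC)
a=np.hstack([cr(s,350,265,60,60,300,300),cr(t,240,215,60,60,300,300)])
b=np.hstack([cr(s,110,125,140,140,300,300),cr(t,430,145,140,140,300,300)])
cv2.imwrite('pics/crop1.png',np.vstack([a,b]))
hs=cv2.cvtColor(s,cv2.COLOR_BGR2HSV);ht=cv2.cvtColor(t,cv2.COLOR_BGR2HSV)
for n,h,(u,v) in(('s',hs,(380,284)),('t',ht,(269,240))):
    print(n,h[v-8:v+9:4,u-8:u+9:4].tolist())
E
```

```text
s [[[13, 158, 79], [19, 162, 143], [14, 160, 89], [12, 159, 82], [13, 158, 79]], [[13, 158, 76], [19, 161, 157], [20, 158, 158], [20, 160, 161], [20, 162, 157]], [[18, 158, 123], [19, 160, 158], [19, 158, 158], [19, 158, 118], [20, 160, 159]], [[20, 161, 158], [20, 160, 113], [20, 161, 155], [20, 167, 93], [20, 160, 158]], [[20, 163, 156], [19, 161, 157], [19, 168, 73], [19, 162, 156], [18, 124, 80]]]
t [[[21, 150, 151], [21, 146, 152], [21, 153, 150], [21, 152, 153], [10, 136, 79]], [[21, 148, 155], [20, 149, 151], [21, 154, 131], [21, 148, 150], [7, 76, 57]], [[21, 155, 117], [21, 152, 134], [22, 143, 153], [21, 147, 149], [21, 57, 58]], [[21, 118, 67], [21, 149, 135], [23, 138, 155], [21, 142, 154], [22, 136, 129]], [[11, 124, 41], [21, 144, 152], [22, 143, 153], [21, 147, 153], [22, 147, 137]]]
```

View pics/crop1.png

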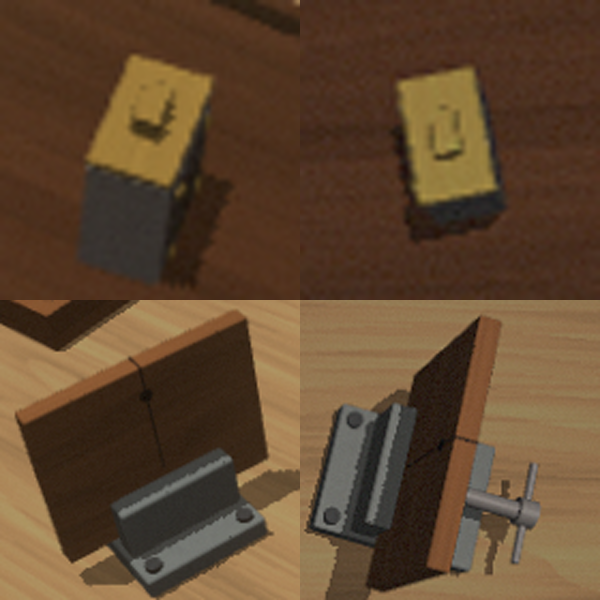

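The crops confirm the choice. The lock has a brass top with a bolt stub, and the dark riveted cover faces +y (scene right), so the flat back faces the board. The board's top edge runs in scene from (118,179) to (225,133), with the pencil line near (172,153). In top, the line is at about (498,210).

```bash
python3 - <<'E'
from h import *
cs,ct=load('scene0'),load('top0')
def quad(c,roi,lo,hi,z):
    x,y,w,h=roi
    H=cv2.cvtColor(c['color'],cv2.COLOR_RGB2HSV)[y:y+h,x:x+w]
    m=cv2.inRange(H,lo,hi)
    m=cv2.morphologyEx(m,cv2.MORPH_CLOSE,np.ones((5,5)))
    k=max(cv2.findContours(m,cv2.RETR_EXTERNAL,cv2.CHAIN_APPROX_NONE)[0],key=cv2.contourArea)
    P=np.array([onz(c,p+[x,y],z)[:2] for p in k[:,0].astype(float)])
    (ctr,wh,a)=r=cv2.minAreaRect((P*1000).astype(np.float32))
    print(cv2.contourArea(k),'ctr',np.round(ctr,1),'size',np.round(wh,1),'ang',round(a,1)); print(np.round(cv2.boxPoints(r),1).tolist())
for n,c,roi in(('s',cs,(355,265,50,45)),('t',ct,(250,220,40,45))):
    print('lock',n); quad(c,roi,(15,90,85),(30,255,255),.068)
H=cv2.cvtColor(cs['color'],cv2.COLOR_RGB2HSV);print(H[150:175:2,160].tolist())
H=cv2.cvtColor(ct['color'],cv2.COLOR_RGB2HSV);print(H[230,470:520:3].tolist())
for n,c,roi in(('s',cs,(110,125,130,70)),('t',ct,(440,145,90,140))):
    print('board',n); quad(c,roi,(5,120,100),(14,255,255),.2)
# hand picks: inner-face top corners & pencil line
f=140/300
for nm,a,b in(('near-x+',(17,411),(181,-1)),):pass
sc=lambda u,v:(110+u*f,125+(v-300)*f); tc=lambda u,v:(430+(u-300)*f,145+v*f-300*f)
for nm,a,b in(('outer line end',sc(130,357),tc(478,441)),('inner line end',sc(138,369),tc(455,436)),
   ('inner +x',sc(18,417),tc(482,318)),('inner -x',sc(247,320),tc(431,568)),('keyhole',sc(146,396),tc(440,444))):
    X,e=tri(cs,a,ct,b); print(nm,np.round(X*1000,1),round(e*1000,1), 'onz.2',np.round(onz(cs,a,.2)*1000),np.round(onz(ct,b,.2)*1000))
E
```

```text
lock s
393.0 ctr [545.6 153.4] size [52.5 34.8] ang 12.9
[[516.2000122070312, 164.5], [523.9000244140625, 130.60000610351562], [575.0999755859375, 142.3000030517578], [567.2999877929688, 176.1999969482422]]
lock t
375.0 ctr [545.8 152.5] size [50.7 32.7] ang 12.8
[[517.5, 162.8000030517578], [524.7000122070312, 130.89999389648438], [574.2000122070312, 142.10000610351562], [567.0, 174.0]]
[[18, 116, 173], [19, 112, 173], [17, 119, 172], [15, 134, 160], [13, 161, 141], [12, 160, 142], [13, 159, 141], [13, 154, 78], [13, 151, 54], [12, 153, 55], [14, 154, 53], [11, 153, 55], [14, 160, 51]]
[[30, 9, 58], [30, 8, 61], [0, 4, 59], [19, 152, 37], [8, 118, 41], [12, 125, 45], [9, 163, 36], [11, 175, 32], [16, 127, 38], [12, 140, 80], [12, 157, 125], [12, 152, 129], [13, 150, 129], [90, 11, 89], [30, 11, 111], [23, 10, 106], [15, 107, 122]]
board s
610.5 ctr [ 588.  -273.2] size [ 19.5 217.5] ang 75.2
[[480.29998779296875, -255.0], [690.7000122070312, -310.3999938964844], [695.7000122070312, -291.5], [485.29998779296875, -236.10000610351562]]
board t
1109.0 ctr [ 587.1 -272.1] size [ 18.8 217.1] ang 74.9
[[479.79998779296875, -253.0], [689.4000244140625, -309.5], [694.2999877929688, -291.29998779296875], [484.70001220703125, -234.8000030517578]]
outer line end [ 584.9 -281.   201.2] 2.1 onz.2 [ 584. -281.  200.] [ 586. -282.  200.]
inner line end [ 590.2 -264.6  198. ] 0.6 onz.2 [ 592. -263.  200.] [ 590. -264.  200.]
inner +x [ 693.2 -295.6  201.4] 7.0 onz.2 [ 693. -302.  200.] [ 691. -293.  200.]
inner -x [ 482.  -239.   194.7] 3.0 onz.2 [ 487. -232.  200.] [ 482. -238.  200.]
keyhole [ 590.3 -262.5  169.4] 0.3 onz.2 [ 614. -231.  200.] [ 583. -251.  200.]
```

The two views agree. The lock top is centred at (546,152.5) mm, sized about 50x32, with its x-axis at +12.8°. The board's mount point is about (590,-263,200), with its x-axis at -14.9° and length 217x19 at z=200, which matches the given dimensions. First I turn the tool to match the lock.

```bash
cat >> h.py <<'E'
def need(env,tgt,head):
    """tool-axis shift and turn to bring TCP to tgt (mm), tool y heading head deg"""
    from scipy.spatial.transform import Rotation as Ro
    o=env.get_obs(); R=Ro.from_quat(o['ee_rot']).as_matrix(); d=np.array(tgt)/1000-o['position']
    h=np.degrees(np.arctan2(R[1,1],R[0,1])); y=np.radians(head)
    R2=np.array([[-np.sin(y),np.cos(y),0],[np.cos(y),np.sin(y),0],[0,0,-1]]).T
    R2=np.c_[[-np.sin(y),np.cos(y),0],[np.cos(y),np.sin(y),0],[0,0,-1]]
    print('t',o['clock'],'pos',np.round(o['position']*1000,1),'head',round(h,2),'tilt',np.round(R[:2,2],4),'turn',round(np.radians(h-head),4))
    print('shift now-axes',np.round(R.T@d*1000,1),'after-turn axes',np.round(R2.T@d*1000,1),'F',np.round(o['wrist_force'],2),'w',round(o['width'],4),'g',round(o['grip_force'],1),'q',np.round(o['joints'],2))
E
python3 -m creep '[[[0, 0, 0, 0.112], [0, 0, 0, 0.112], [0, 0, 0, 0.112], [0, 0, 0, 0.112], [0, 0, 0, 0.112], [0, 0, 0, 0.112], [0, 0, 0, 0.112], [0, 0, 0, 0.112]]]' 0.085 40
python3 -m creep '[[[0, 0, 0, 0.112], [0, 0, 0, 0.112], [-0.02, 0.015, 0, 0], [-0.03, 0.023, 0, 0], [-0.03, 0.023, 0, 0], [-0.03, 0.023, 0, 0], [-0.03, 0.023, 0, 0], [-0.03, 0.023, 0, 0]]]'
python3 -c "
from h import *;from station import env;need(env,[546,152,200],12.8)"
```

```text
clock: 0.77
position: [0.119, 0.5111, 0.3035]
ee_rot: [0.536, 0.845, -0.0, 0.0]
wrist_force: [-0.1, 0.1, 0.0]
width: 0.0848
grip_force: 0.0
clock: 1.43
position: [0.2842, 0.3726, 0.3037]
ee_rot: [0.624, 0.781, -0.0, -0.0]
wrist_force: [0.5, 1.4, -0.0]
width: 0.0851
grip_force: 0.0
t 1.4333 pos [284.2 372.6 303.7] head 12.74 tilt [-0.0003 -0.0003] turn -0.001
shift now-axes [-272.9  206.8  103.7] after-turn axes [-273.2  206.4  103.7] F [ 0.45  1.39 -0.02] w 0.0851 g 0.0 q [ 0.76  0.18 -0.29  1.09 -0.    2.11]
```

```bash

python3 -m creep '[[[-0.03, 0.023, 0, 0], [-0.03, 0.023, 0, 0], [-0.03, 0.023, 0, 0], [-0.03, 0.023, 0, 0], [-0.03, 0.023, 0, 0], [-0.03, 0.023, 0, 0], [-0.03, 0.023, 0, 0], [-0.03, 0.023, 0, 0]]]'
python3 -m creep '[[[-0.024, 0.018, 0, 0], [-0.01, 0.005, 0.02, 0], [0, 0, 0.03, 0], [0, 0, 0.03, 0], [0, 0, 0.02, 0], [0, 0, 0, 0], [0, 0, 0, 0]]]'
python3 -c "
from h import *;from station import env;need(env,[546,152,98],12.8);snap(env,'scene','s1');snap(env,'top','t1')
a=cv2.imread('pics/s1.png')[200:400,280:520];b=cv2.imread('pics/t1.png')[140:320,170:340]
cv2.imwrite('pics/c2.png',np.hstack([cv2.resize(a,(400,333)),cv2.resize(b,(400,333))]))"
```

```text
clock: 2.1
position: [0.5167, 0.1789, 0.3036]
ee_rot: [0.625, 0.781, -0.0, -0.0]
wrist_force: [1.0, 0.2, -0.1]
width: 0.0848
grip_force: 0.0
clock: 2.68
position: [0.5449, 0.1523, 0.2033]
ee_rot: [0.624, 0.781, -0.001, -0.001]
wrist_force: [0.9, 0.6, 0.8]
width: 0.0847
grip_force: 0.0
t 2.6833 pos [544.9 152.3 203.3] head 12.72 tilt [-0.0025 -0.0003] turn -0.0015
shift now-axes [ -0.6   1.3 105.3] after-turn axes [ -0.5   1.  105.3] F [0.93 0.65 0.85] w 0.0847 g 0.0 q [ 0.14  0.44 -0.2   0.93  0.    1.49]
```

View pics/c2.png

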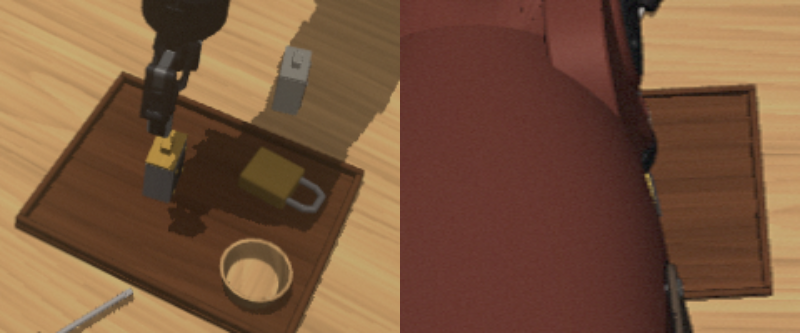

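The gripper is centred above the lock in the scene crop (around (165,130)), clear of the padlock and bowl. I descend and grip.

```bash

python3 -m creep '[[[0, 0.001, 0.02, 0], [0, 0, 0.02, 0], [0, 0, 0.02, 0], [0, 0, 0.02, 0], [0, 0, 0.015, 0], [0, 0, 0.01, 0], [0, 0, 0, 0], [0, 0, 0, 0]]]'
python3 -m creep '[[[0, 0, 0, 0], [0, 0, 0, 0], [0, 0, 0, 0], [0, 0, 0, 0], [0, 0, 0, 0], [0, 0, 0, 0], [0, 0, 0, 0], [0, 0, 0, 0]]]' 0.03 60
python3 -c "
from h import *;from station import env;need(env,[546,152,98],12.8)"
```

```text
clock: 3.45
position: [0.5471, 0.1528, 0.0999]
ee_rot: [0.624, 0.781, 0.0, 0.0]
wrist_force: [-0.2, 0.8, -0.6]
width: 0.0849
grip_force: 0.0
clock: 4.12
position: [0.5471, 0.1527, 0.1001]
ee_rot: [0.624, 0.781, 0.001, 0.001]
wrist_force: [-0.9, -0.2, 7.7]
width: 0.0495
grip_force: 63.2
t 4.1167 pos [547.1 152.7 100.1] head 12.72 tilt [0.0016 0.0002] turn -0.0014
shift now-axes [-0.5 -1.2  2.1] after-turn axes [-0.5 -1.2  2.1] F [-0.85 -0.22  7.66] w 0.0495 g 63.2 q [ 0.14  0.56 -0.32  0.69 -0.    1.49]
```

```bash

python3 -m creep '[[[0, 0, -0.005, 0], [0, 0, -0.015, 0], [0, 0, -0.025, 0], [0, 0, -0.025, 0], [0, 0, -0.025, 0], [0, 0, -0.025, 0], [0, 0, -0.01, 0], [0, 0, 0, 0]]]'
python3 -m creep '[[[0, 0, 0, 0], [0, 0, 0, 0]]]'
python3 -c "
from h import *;from station import env;need(env,[611.6,-182,240],-14.9)"
```

```text
clock: 4.78
position: [0.5478, 0.1528, 0.2313]
ee_rot: [0.624, 0.781, 0.002, 0.002]
wrist_force: [0.7, -0.3, -2.4]
width: 0.0494
grip_force: 62.8
clock: 4.95
position: [0.5457, 0.1525, 0.2273]
ee_rot: [0.624, 0.781, -0.001, -0.001]
wrist_force: [-0.7, -0.5, -3.8]
width: 0.0497
grip_force: 62.8
t 4.95 pos [545.7 152.5 227.3] head 12.72 tilt [-0.0024 -0.0004] turn 0.482
shift now-axes [-340.8   -9.4  -12.7] after-turn axes [-306.3  149.7  -12.7] F [-0.71 -0.46 -3.77] w 0.0497 g 62.8 q [ 0.14  0.42 -0.17  0.98 -0.    1.49]
```

```bash

python3 -m creep '[[[0, 0, -0.003, 0.08], [0, 0, -0.003, 0.1], [0, 0, -0.003, 0.1], [0, 0, -0.003, 0.1], [0, 0, 0, 0.1], [0, 0, 0, 0.002], [-0.01, 0.005, 0, 0], [-0.02, 0.01, 0, 0]]]'
python3 -m creep '[[[-0.03, 0.015, 0, 0], [-0.03, 0.015, 0, 0], [-0.03, 0.015, 0, 0], [-0.03, 0.015, 0, 0], [-0.03, 0.015, 0, 0], [-0.03, 0.015, 0, 0], [-0.03, 0.015, 0, 0], [-0.03, 0.015, 0, 0]]]'
python3 -m creep '[[[-0.02, 0.01, 0, 0], [-0.01, 0.003, 0, 0], [-0.005, 0.002, 0, 0], [0, 0, 0, 0], [0, 0, 0, 0], [0, 0, 0, 0], [0, 0, 0, 0]]]'
python3 -c "
from h import *;from station import env;need(env,[611.6,-182,240],-14.9);snap(env,'scene','s2');snap(env,'top','t2');need(env,[611.6,-182,240],-14.9)
a=cv2.imread('pics/s2.png')[100:280,110:310];b=cv2.imread('pics/t2.png')[130:310,360:560]
cv2.imwrite('pics/c3.png',np.hstack([cv2.resize(a,(400,360)),cv2.resize(b,(400,360))]))"
```

```text
clock: 5.62
position: [0.5525, 0.1206, 0.2397]
ee_rot: [0.791, 0.612, -0.001, -0.001]
wrist_force: [0.6, -0.8, -2.6]
width: 0.0495
grip_force: 62.7
clock: 6.28
position: [0.6071, -0.1452, 0.2398]
ee_rot: [0.792, 0.611, -0.0, -0.001]
wrist_force: [1.7, -0.3, -2.7]
width: 0.0495
grip_force: 62.7
clock: 6.87
position: [0.613, -0.1794, 0.241]
ee_rot: [0.792, 0.61, 0.0, -0.0]
wrist_force: [0.4, -0.0, -2.5]
width: 0.0498
grip_force: 62.8
t 6.8667 pos [ 613.  -179.4  241. ] head -14.79 tilt [-0.0001  0.0003] turn 0.0019
shift now-axes [-2.9 -0.7  1. ] after-turn axes [-2.9 -0.7  1. ] F [ 0.43 -0.04 -2.47] w 0.0498 g 62.8 q [-0.4   0.54  0.07  1.1   0.    1.43]
t 6.9667 pos [ 613.1 -179.7  241.1] head -14.81 tilt [0.0001 0.    ] turn 0.0015
shift now-axes [-2.6 -0.9  1.1] after-turn axes [-2.6 -0.9  1.1] F [ 0.34  0.12 -3.05] w 0.0492 g 62.8 q [-0.4   0.54  0.07  1.1   0.    1.43]
```

View pics/c3.png

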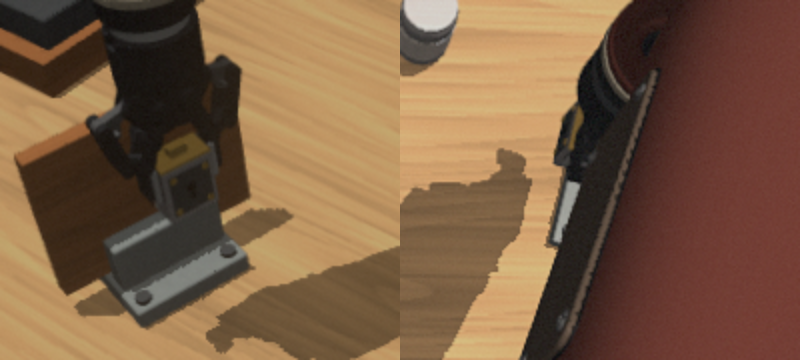

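The scene crop shows the lock held upright, with the riveted cover facing out and the flat back toward the board. Top view is blocked by the arm. I check the lock's height and tilt in the hand by projecting the expected corners.

```bash
cat > ov.py <<'E'
from h import *
import sys
def overlay(tag,pos,head,roi,out,dz=-92.1,k=6):
    c=load(tag); y=np.radians(head); ex=np.array([np.cos(y),np.sin(y),0]); ey=np.array([-np.sin(y),np.cos(y),0]); o=np.array(pos)+[0,0,dz]
    P=[o+ex*a+ey*b+np.array([0,0,z]) for a,b,z in((25,-15,60),(-25,-15,60),(-25,15,60),(25,15,60),(25,15,0),(-25,15,0),(25,-15,0),(0,-15,60))]
    p=proj(c,np.array(P)/1000); x0,y0,w,h=roi
    im=cv2.resize(c['color'][y0:y0+h,x0:x0+w,::-1],(w*k,h*k),interpolation=cv2.INTER_CUBIC)
    for q in p:
        cv2.drawMarker(im,tuple(int(round((v+.5)*k)) for v in (q-[x0,y0])),(0,255,0),cv2.MARKER_CROSS,14,1)
    cv2.imwrite(out,im); print(np.round(p,1).tolist())
if __name__=='__main__':
    overlay('s2',[613,-179.5,241],-14.8,(170,150,70,75),'pics/c4.png',k=8)
E
python3 ov.py
```

```text
[[181.5, 178.0], [206.1, 165.7], [215.3, 174.0], [190.4, 186.6], [196.3, 212.4], [219.9, 199.8], [187.6, 203.6], [193.9, 171.8]]
```

View pics/c4.png

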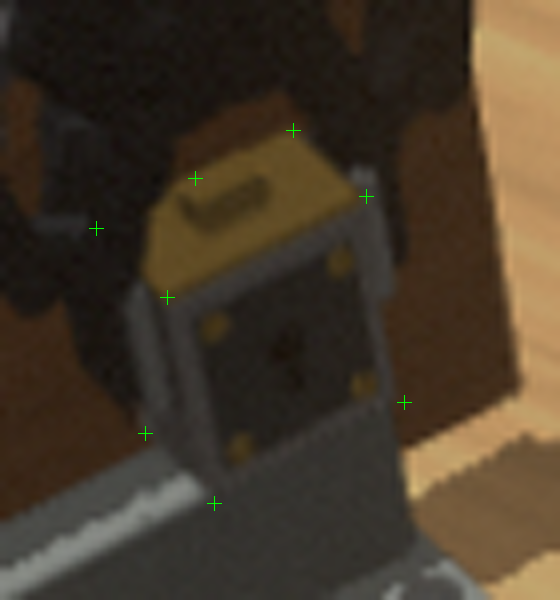

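```bash
python3 - <<'E'
from ov import *
overlay('scene0',[546,152,0],12.8,(355,260,50,75),'pics/a.png',dz=8,k=8)
overlay('s2',[613,-179.5,241],-14.8,(175,155,50,75),'pics/b.png',k=8)
im=np.hstack([cv2.imread('pics/a.png'),cv2.imread('pics/b.png')])
cv2.imwrite('pics/c5.png',(255*(im/255.)**.5).astype(np.uint8))
E
```

```text
[[366.7, 296.7], [375.8, 275.6], [392.1, 280.5], [383.5, 302.0], [380.6, 322.3], [388.9, 301.3], [364.5, 317.2], [371.3, 286.0]]
[[181.5, 178.0], [206.1, 165.7], [215.3, 174.0], [190.4, 186.6], [196.3, 212.4], [219.9, 199.8], [187.6, 203.6], [193.9, 171.8]]
```

View pics/c5.png

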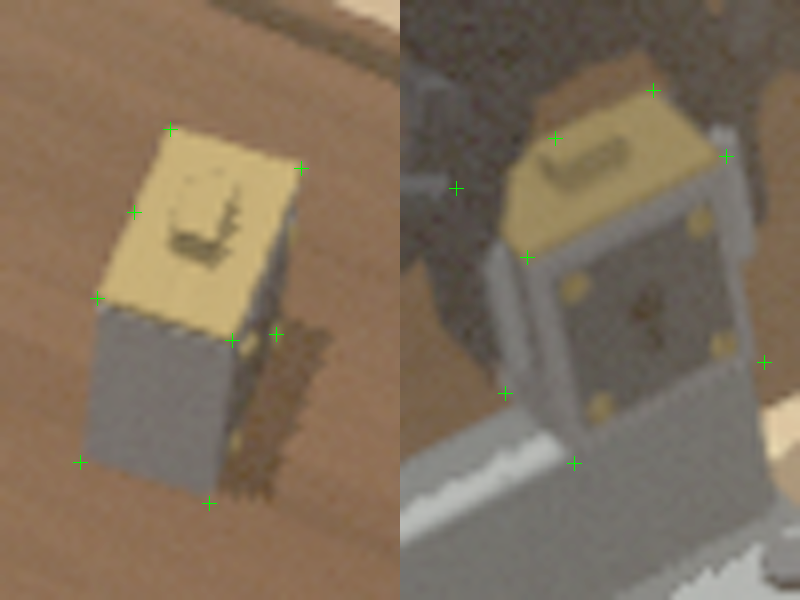

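With the lock in the hand, the top corners match the prediction to about 1 px, front edge at crop (527,255)-(722,157). Its bottom edge shows the same small offset that the known-upright initial view does, so it is upright within a few degrees and at the expected height. I move on to the board.

```bash

python3 -m creep '[[[-0.005, -0.001, 0.002, 0.0015], [-0.01, 0, 0.003, 0], [-0.012, 0, 0.003, 0], [-0.012, 0, 0.001, 0], [-0.009, 0, 0, 0], [-0.005, 0, 0, 0], [0, 0, 0, 0], [0, 0, 0, 0]]]'
python3 -m creep '[[[0, 0, 0, 0], [0, 0, 0, 0]]]'
python3 -c "
from h import *;from station import env;need(env,[594,-248.5,232.1],-14.9)"
```

```text
clock: 7.63
position: [0.5983, -0.2321, 0.232]
ee_rot: [0.794, 0.609, 0.0, -0.0]
wrist_force: [-0.3, 1.4, -2.6]
width: 0.0493
grip_force: 62.8
clock: 7.8
position: [0.5986, -0.2312, 0.232]
ee_rot: [0.793, 0.609, 0.0, -0.0]
wrist_force: [0.2, 0.8, -3.5]
width: 0.0493
grip_force: 62.8
t 7.8 pos [ 598.6 -231.2  232. ] head -14.95 tilt [0.0001 0.0001] turn -0.0009
shift now-axes [-17.9   0.1  -0.1] after-turn axes [-17.9   0.   -0.1] F [ 0.25  0.84 -3.47] w 0.0493 g 62.8 q [-0.48  0.56  0.07  1.08  0.    1.35]
```

```bash

python3 -m creep '[[[-0.003, 0, 0, 0], [-0.003, 0, 0, 0], [-0.003, 0, 0, 0], [-0.002, 0, 0, 0], [-0.001, 0, 0, 0], [0, 0, 0, 0], [0, 0, 0, 0], [0, 0, 0, 0]]]' | egrep 'pos|wrist'
python3 -m creep '[[[-0.0005, 0, 0, 0], [-0.0005, 0, 0, 0], [-0.0005, 0, 0, 0], [-0.0005, 0, 0, 0], [-0.0005, 0, 0, 0], [0, 0, 0, 0], [0, 0, 0, 0], [0, 0, 0, 0]]]'| egrep 'pos|wrist'
python3 -c "
from h import *;from station import env;need(env,[594,-248.5,232.1],-14.9)"
```

```text
position: [0.5953, -0.2432, 0.2319]
wrist_force: [0.6, -1.1, -2.4]
position: [0.5947, -0.2456, 0.2319]
wrist_force: [-0.4, -0.1, -2.4]
t 9.1333 pos [ 594.7 -245.6  231.9] head -14.99 tilt [-0.  0.] turn -0.0015
shift now-axes [-2.9  0.1 -0.2] after-turn axes [-2.9  0.1 -0.2] F [-0.36 -0.07 -2.38] w 0.0496 g 62.8 q [-0.51  0.56  0.07  1.08  0.    1.33]
```

```bash

python3 -m creep '[[[-0.0004, 0, 0, 0], [-0.0004, 0, 0, 0], [-0.0004, 0, 0, 0], [-0.0003, 0, 0, 0], [0, 0, 0, 0], [0, 0, 0, 0]]]' | egrep 'pos|wrist'
python3 -m creep '[[[-0.0004, 0, 0, 0], [-0.0003, 0, 0, 0], [-0.0003, 0, 0, 0], [0, 0, 0, 0], [0, 0, 0, 0]]]'| egrep 'pos|wrist'
python3 -c "
from h import *;from station import env;need(env,[594,-248.5,232.1],-14.9)"
```

```text
position: [0.5943, -0.2471, 0.2319]
wrist_force: [0.6, 0.5, -4.0]
position: [0.594, -0.2481, 0.2319]
wrist_force: [-0.3, -0.7, -2.3]
t 10.05 pos [ 594.  -248.1  231.9] head -14.99 tilt [-0.  0.] turn -0.0015
shift now-axes [-0.4  0.1 -0.2] after-turn axes [-0.4  0.1 -0.2] F [-0.31 -0.7  -2.25] w 0.0495 g 62.8 q [-0.51  0.56  0.07  1.08 -0.    1.32]
```

```bash

for i in 1 ; do
python3 -m creep '[[[-0.0003, 0, 0, 0], [-0.0003, 0, 0, 0], [0, 0, 0, 0], [0, 0, 0, 0]]]' | egrep 'pos|wrist'
done
python3 -m creep '[[[-0.0003, 0, 0, 0], [-0.0002, 0, 0, 0], [0, 0, 0, 0], [0, 0, 0, 0]]]' | egrep 'pos|wrist'
```

```text
position: [0.5939, -0.2485, 0.2319]
wrist_force: [0.8, 1.6, -2.8]
position: [0.5939, -0.2485, 0.2319]
wrist_force: [2.1, 5.4, -1.5]
```

```bash

python3 -m creep '[[[-0.0003, 0, 0, 0], [-0.0002, 0, 0, 0], [0, 0, 0, 0], [0, 0, 0, 0]]]' | egrep 'pos|wrist'
```

```text
position: [0.5939, -0.2486, 0.2319]
wrist_force: [1.1, 6.5, -0.9]
```

```bash

python3 -m creep '[[[-0.0002, 0, 0, 0], [-0.0002, 0, 0, 0], [0, 0, 0, 0], [0, 0, 0, 0], [0, 0, 0, 0]]]' | egrep 'pos|wrist'
python3 - <<'E'
from ov import *; from station import env
n=np.array([np.sin(np.radians(14.9)),np.cos(np.radians(14.9)),0])
for i in range(4):
    snap(env,'scene','s3'); o=env.get_obs(); print(round(o['wrist_force']@n,2),np.round(o['wrist_force'],1),np.round(o['moment'],2))
need(env,[594,-248.5,232.1],-14.9)
overlay('s3',o['position']*1000,-14.95,(140,140,60,75),'pics/b.png',k=8)
im=cv2.imread('pics/b.png');cv2.imwrite('pics/c6.png',(255*(im/255.)**.5).astype(np.uint8))
E
```

```text
position: [0.5938, -0.2486, 0.2319]
wrist_force: [2.5, 8.4, -1.6]
8.87 [ 1.8  8.7 -0.3] [ 1.61 -0.41 -0.19]
9.44 [ 2.8  9.  -1.1] [ 1.61 -0.44 -0.16]
8.89 [ 2.1  8.6 -1.1] [ 1.59 -0.41 -0.19]
9.15 [ 1.9  9.  -0.5] [ 1.59 -0.46 -0.11]
t 11.6667 pos [ 593.9 -248.6  231.9] head -14.92 tilt [0.0007 0.0026] turn -0.0004
shift now-axes [ 0.1  0.1 -0.2] after-turn axes [ 0.1  0.1 -0.2] F [ 1.93  8.96 -0.5 ] w 0.0495 g 62.9 q [-0.51  0.56  0.07  1.09  0.    1.32]
[[163.0, 162.4], [186.8, 151.1], [195.1, 158.7], [171.1, 170.3], [177.4, 195.5], [200.3, 183.8], [169.5, 187.5], [175.0, 156.7]]
```

View pics/c6.png

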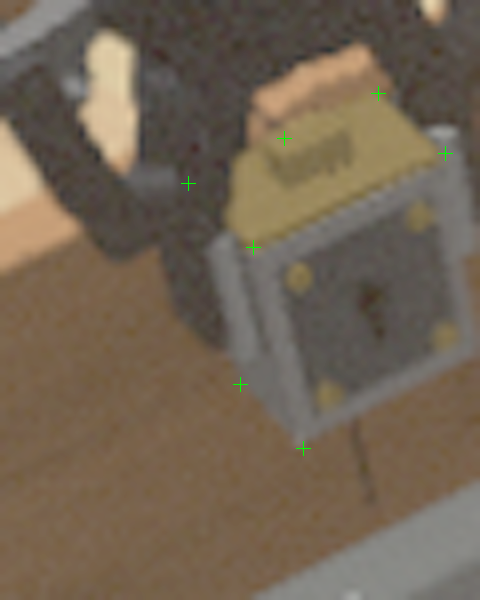

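Contact at about 9 N with the lock flat on the board. The pencil line is visible below it at crop (355,420)-(370,500). I check centring and height by casting these points onto the face plane and the lock's front plane.

```bash
python3 - <<'E'
from h import *
c=load('s3'); a=np.radians(-14.9); ex=np.array([np.cos(a),np.sin(a),0]); n=np.array([-np.sin(a),np.cos(a),0]); M=np.array([.5901,-.263,.2])
def onf(cp,off):
    o,d=ray(c,(140+cp[0]/8-.5,140+cp[1]/8-.5)); X=o+d*(((M+n*off-o)@n)/(d@n)); r=X-M; return np.round([r@ex*1000,r[2]*1000],1)
for nm,p,off in(('line',(355,420),0),('line',(363,460),0),('line',(371,500),0),('board edge',(2,272),0),('board edge',(75,236),0),
 ('front top L',(250,247),.03),('front top R',(443,158),.03),('front bot L',(303,440),.03),('front bot R',(474,352),.03),
 ('rivet',(299,277),.032),('rivet',(420,215),.032),('rivet',(329,394),.032),('rivet',(446,335),.032),('keyhole',(372,303),.032)): print(nm,onf(p,off))
# undecorated edges of the lock's front against board: original line check
c=load('scene0')
def o0(p):
    o,d=ray(c,p); X=o+d*(((M-o)@n)/(d@n)); r=X-M; return np.round([r@ex*1000,r[2]*1000],1)
f=140/300
for u,v in((138,369),(146,396),(155,430),(163,465)): print('line0',o0((110+u*f,125+(v-300)*f)))
E
```

```text
line [ -0.9 -86.7]
line [ -0.5 -99.5]
line [-1.000e-01 -1.125e+02]
board edge [72.3  0.2]
board edge [53.9  0.4]
front top L [25.6  0.1]
front top R [-24.3  -1.1]
front bot L [ 24.5 -57.9]
front bot R [-22.  -57.6]
rivet [ 16.8 -12.1]
rivet [-15.  -11.4]
rivet [ 16.4 -47.2]
rivet [-15.1 -47.2]
keyhole [  1.1 -28.5]
line0 [ 1.4 -0.5]
line0 [ -0.  -30.9]
line0 [ -0.9 -70.4]
line0 [  -0.5 -112.7]
```

The lock is centred within about 1 mm of the line, its top is within about 1 mm of the board's top edge, and it is upright. I hold the press.

```bash

python3 -m creep '[[[-0.0001, 0, 0, 0], [0, 0, 0, 0], [0, 0, 0, 0], [0, 0, 0, 0], [0, 0, 0, 0], [0, 0, 0, 0], [0, 0, 0, 0], [0, 0, 0, 0]]]' | egrep 'clo|wrist'
for i in 1 2 3 4 5; do python3 -m creep '[[[0, 0, 0, 0], [0, 0, 0, 0], [0, 0, 0, 0], [0, 0, 0, 0], [0, 0, 0, 0], [0, 0, 0, 0], [0, 0, 0, 0], [0, 0, 0, 0]]]' | egrep 'clo|wrist|pos'; done
```

```text
clock: 12.33
wrist_force: [3.2, 8.8, -1.4]
clock: 13.0
position: [0.5939, -0.2486, 0.2319]
wrist_force: [2.6, 10.5, -0.5]
clock: 13.67
position: [0.5939, -0.2486, 0.2319]
wrist_force: [3.0, 9.3, -1.6]
clock: 14.33
position: [0.5938, -0.2486, 0.2319]
wrist_force: [2.6, 9.3, -1.1]
clock: 15.0
position: [0.5939, -0.2486, 0.2319]
wrist_force: [2.5, 8.9, -1.7]
clock: 15.67
position: [0.5939, -0.2486, 0.2319]
wrist_force: [2.4, 9.7, -1.0]
```

```bash
python3 -c "
from station import env; print(env.sign_off()); o=env.get_obs(); print(o['clock'],o['wrist_force'],o['grip_force'])"
```

```text
the job is handed in; nothing more can be done
None
the job is handed in; nothing more can be done
```

I handed the job in with the lock still gripped and pressed upright against the drawer front at about 10 N, held for over 3 s; it is within about 1 mm of the pencil line and 1 mm of the board's top edge, but the judge's result was not shown.

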